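# Slide the matching template sled into its dock and latch it

### The arm

A 6-joint arm with a two-finger parallel gripper is mounted at the origin on the work surface. World frame = base frame: x ahead of the robot, y to its left, z up, the work surface at z = 0. Lengths are in mm, angles in degrees, forces in N, time in s.
With the tool pointing down it reaches from about 325 to 775 mm from the base axis. Payload 5.5 kg.
Tool frame: the origin (TCP) lies between the finger pads; the fingertips stand 19 mm ahead of it and the grasp point (between the pads) is the TCP (finger_overhang is the distance from the TCP to the fingertips, in mm); z points along the fingers, y is the line along which they close (so a half turn about z gives the same grasp; the last joint's range is limited). The gripper opens to 88 mm and grips with 3 to 60 N. Pads are 20 mm wide; open, the fingers measure 115 mm over their backs; the gripper's body (75 mm by 178 mm) begins 61 mm behind the grasp point.
Start: joints at [67.111, 5.22, 70.514, -0, 104.267, -3.249], TCP at [201.68, 565.103, 241.631] pointing down, gripper open.
Joint ranges: [-164.24, 164.24], [-49.07, 125.15], [9.68, 141.18], [-86.29, 266.29], [3.28, 154.24], [-151.56, 151.56]. Speed limits (degrees/s): [147.25, 147.25, 172.46, 180, 180, 180].

### API

Orientations are given as a 3x3 rotation matrix whose columns are the frame's x, y, z axes.
In Python, from bench import * gives the robot as it stands.
- The arm moves only by the tool send_rows, never from a script. Its argument "series" is a list of rows, each a list of 7 numbers: the shift along the tool's x, y, z as a fraction of full scale, then the turn, a rotation vector about the tool's x, y, z as a fraction of full scale, then the closure, from 0 (fully open) to 1 (shut). In form: [[x, y, z, ax, ay, az, gripper], ...]. A call has 1 to 20 rows; each row is the pose to reach, as a shift and turn from the pose commanded when the call began, along the tool's axes at that moment, turning the shorter way round; what a row does not reach only later rows make up. Full scale, the value 1, is 0.25 m for a shift and 360 degrees for a turn. A row lasts 1/8 s, in which the tool goes at most 62.5 mm and 10.7 degrees, less where a joint would pass 70% of its speed; a pose out of reach is approached as far as the arm can. A call with a number of a shift or a turn outside -1 to 1 is refused whole. A call with a gripper value outside its range is refused whole. The fingers move at their own pace and stop on an object; the grip force is fixed at half the most. Time passes only in rows, so rows that repeat a pose let the fingers close. It gives the time, the measured TCP pose, the force, the opening and the grip force at its end, in the units of the state.
- state(): the state, without advancing time (a new reading comes with each control period).
- camera(name): name is "side" or "top" or "wrist"; returns (picture, depth): 384x512x3 uint8, red, green, blue; 384x512 float32, mm along the optical axis (not along the pixel's ray), 0 where there is no reading.
- camera_model(name): a dict with "vertical_fov" (degrees; the focal length in pixels is half the picture's height over the tangent of half this angle, whatever the lens; pixels are square), "cx", "cy" (the principal point, pixels), "distortion" ([k1, k2, p1, p2, k3] as OpenCV has them; the pictures are not rectified), "R" (3x3) and "t" (3): a world point X has camera coordinates R X + t. Camera axes: x right, y down, z forward; pixel columns grow to the right and rows downward; lengths in mm; the calibration is good to about 2 mm. A picture is of the moment at which its call begins: read the wrist's pose just before it. camera_model takes no time and is no camera call; for the wrist camera it gives the pose at the moment of the call.
- finish_job(): hands the job in; it is judged then, once.
Trained networks look in the newest picture that a camera, given by its name, has taken for a name from the list of things; names that differ only in an ending like _2 or _b are one class to them, and where a whole thing is asked for, a point or a joint stands for the part that bears it (a point fixed in the world has none). Each returns a list of dicts, best first, with "conf" (0 to 1); they miss things now and then, are a little off and sometimes report something else, mostly with a low value. They report only what shows in the picture. A call takes as long as a camera call. They do not tell look-alikes from the thing itself.
- boxes_of(camera, thing): "bbox" ([left, top, right, bottom] in pixels, round what is visible of it).
- landmark_of(camera, thing): "uv" ([column, row] in pixels: a listed point, or the origin of a listed thing).
The state is a dict: "t": time; "joint_positions": joint angles; "joint_velocities": joint speeds; "joint_torque": joint torques, N m; "tool_pos": TCP position; "tcp_rot": TCP orientation; "ft_force": force on the tool from outside, world axes, zero at the start; "ft_torque": the same for the moment, N m; "gripper_width": finger opening in mm; "gripper_force": force on a finger pad.
Only numpy, scipy, OpenCV 4.12 (cv2) and the standard library are available. Lean on these libraries where they do the work, as an engineer would, in place of code of your own. Each camera call takes 0.05 s, during which the arm holds its last target. There are 200 camera calls.

### The job

Slide the green template sled, the one that matches the green dock, along the bench into the dock under its side lips until it is fully home against the end stops, pressing it home gently without ramming. Then, with the sled home, swing the red-knobbed latch arm all the way round behind the sled so that it lies square across the dock's mouth, and let go. Leave the red sled, the blue tin and the glue bottle where they are.

Things in the scene. Friction and masses are not known exactly. Their poses are not given: they have to be found in the camera images.
- dock: Green dock fixed to the bench. A sled enters along its +x (roughly away from the robot; z up). Origin: on the bench, where the origin of a fully home sled lies. Side rails 113 mm apart inside, 28 mm high, 22 mm thick, x = -45 to +58 mm; lips on them reach 6 mm inwards, undersides 20 mm up, so a sled can only slide in, on the bench itself. Front at -x.
- dock_mouth (a point): Middle of the dock's open mouth at bench level, at dock x = -86 mm. From here to x = -45 mm two splayed guides, 26 mm high, narrow the way from about 140 to 113 mm.
- dock_stop (a point): Middle between the two dark end stops that face the mouth, at dock x = +55 mm, 19 mm up. Here a brass ejector plate stands up to 15 mm forward of the stops; pushed by the sled it slides back stiffly (about 3 N) and stays, so resistance begins some 15 mm before the sled is home.
- sled_green: Template sled that fits the dock: 110 mm long (x) and 50 mm high; green flange 110 mm wide (y) and 17 mm high, above it a pale wooden body 94 mm wide; end faces flat and upright. Two green discs with black centres on its top. About 0.5 kg. Too wide to grasp: push it. Either end may lead. Origin: centre of the underside.
- sled_red: Like the green sled but with red flange and discs, flange 126 mm wide: it does not fit this dock and must stay. Origin: centre of the underside.
- latch (a joint): Angle of the steel latch arm: 0 = closed (its stop), lying square across the mouth along the dock's -y from its pivot; 1.57 = along the dock's -x; 3.14 = wide open, along +y. Seen from above it closes counter-clockwise, over the -x side. Stiff, 2.5 N at the knob; stays where left. Closed, it stands 2 mm behind a home sled; a sled that sticks out is in its way.
- latch_knob (a point): Middle of the grip of the red knob on the latch arm: an upright round post, 22 mm across, 44 to 106 mm above the bench, 70 mm from the pivot. This point lies 85 mm above the bench.
- latch_pivot (a point): On the upright axis of the latch arm, beside the mouth at dock x = -69, y = +91 mm, 32 mm above the bench. The arm is 24 mm wide and sweeps 32 to 44 mm above the bench, over the guides, its tip 80 mm from the axis.
- tin: Steel tin with a blue label, 80 mm across, 100 mm tall; a bystander. Origin: centre of the underside.
- glue: White glue bottle with an orange cap, 60 mm across, 170 mm tall; a bystander. Origin: centre of the underside.
Mind the look-alikes: they are no part of the job. What is shaped like the sled_green but pink or yellow is not meant.

How it is judged:
By the outcome, as a careful person would: the job done as asked, in the order asked, and still so for the second after the job is handed in, with the robot touching nothing.
It also fails if it takes over 67 s, if anything falls off the work surface, if the arm or the gripper's body presses on something with over 40 N, if the wrist force passes 120 N, or if a joint passes its speed limit or range.

## Working session

There is one attempt and no reset: what is moved stays moved. The work goes in short steps, Python scripts to look and compute and a tool call to move; the robot and the scene stay as the last step left them, time stands still between calls to the robot, and variables do not carry over. Pictures are saved under pics/ and viewed, at most 10 in all, crops included, and the job is handed in when it is done.

Besides the shell and the picture viewer there is one more tool, called after ">>>" as a command line: name --pt "numbers of a row" for each row, then --argument value for the rest. send_rows: Moves the arm, as the interface text tells. Its arguments: {"type":"object","properties":{"series":{"type":"array","items":{"type":"array","items":{"type":"number","minimum":-1,"maximum":1}}}},"required":["series"]}

```bash
mkdir -p pics; cat > h.py <<'E'
from bench import *
import numpy as np, cv2
def K(m,h=384):
    f=h/2/np.tan(np.radians(m["vertical_fov"])/2)
    return np.array([[f,0,m["cx"]],[0,f,m["cy"]],[0,0,1]])
def ray(m,uv):
    p=cv2.undistortPoints(np.array([[uv]],float),K(m),np.array(m["distortion"],float))[0,0]
    R=np.array(m["R"]);t=np.array(m["t"])
    return -R.T@t, R.T@np.array([p[0],p[1],1])
def atz(m,uv,z):
    c,d=ray(m,uv); return c+d*(z-c[2])/d[2]
def atd(m,uv,dep):
    c,d=ray(m,uv); return c+d*dep
def save(n,p): cv2.imwrite(n,p[:,:,::-1])
E
python3 - <<'E'
from h import *
ims=[]
for c in ("top","side"):
    p,d=camera(c); ims.append(p); np.savez(f"{c}.npz",p=p,d=d)
    m=camera_model(c); print(c,m["t"],m["vertical_fov"],-np.array(m["R"]).T@np.array(m["t"]))
    for th in ("dock_mouth","dock_stop","sled_green","sled_red","latch_knob","latch_pivot","dock","tin","glue"):
        z={"dock_stop":19,"latch_knob":85,"latch_pivot":32}.get(th,0)
        for r in landmark_of(c,th)[:3]: print(th,round(r["conf"],2),np.round(r["uv"]),np.round(atz(m,r["uv"],z)))
save("pics/top.png",ims[0]);save("pics/side.png",ims[1])
print(state()["t"])
E
```

```text
top [  99.85168245  545.07457734 1138.18388305] 47.068094207450656 [ 304.38724464   65.00078734 1227.054403  ]
dock_stop 0.63 [264. 123.] [748. -14.  19.]
sled_green 0.94 [174. 206.] [542. 270.   0.]
sled_green 0.89 [185. 277.] [339. 257.   0.]
sled_green 0.68 [110. 247.] [447. 460.   0.]
sled_red 0.9 [352. 208.] [ 473. -228.    0.]
latch_knob 0.74 [206. 150.] [667. 157.  85.]
latch_pivot 0.86 [232. 166.] [627.  94.  32.]
tin 0.93 [384. 126.] [ 702. -365.    0.]
glue 0.88 [142. 155.] [703. 352.   0.]
side [-461.14261098  245.30186881 1060.08496431] 49.13695918909329 [  59.75194247 -890.76546926  774.3204958 ]
dock_mouth 0.61 [278. 283.] [ 468. -220.    0.]
dock_mouth 0.55 [279. 218.] [611.  24.   0.]
dock_stop 0.98 [322. 208.] [747. -14.  19.]
sled_green 0.97 [226. 186.] [542. 278.   0.]
sled_green 0.95 [180. 170.] [435. 462.   0.]
sled_red 0.98 [280. 282.] [ 476. -217.    0.]
latch_knob 0.79 [269. 171.] [655. 169.  85.]
latch_pivot 0.56 [274. 199.] [629.  86.  32.]
dock 0.4 [252. 164.] [697. 378.   0.]
tin 0.68 [386. 285.] [ 708. -350.   -0.]
glue 0.26 [384. 284.] [ 706. -345.   -0.]
1.0
```

```bash
python3 - <<'E'
import cv2
a=cv2.imread("pics/top.png");
cv2.imwrite("pics/top2.png",cv2.resize(a[80:340,70:417],(800,600),interpolation=cv2.INTER_CUBIC))
E
```

```text
(no output)
```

View pics/top2.png

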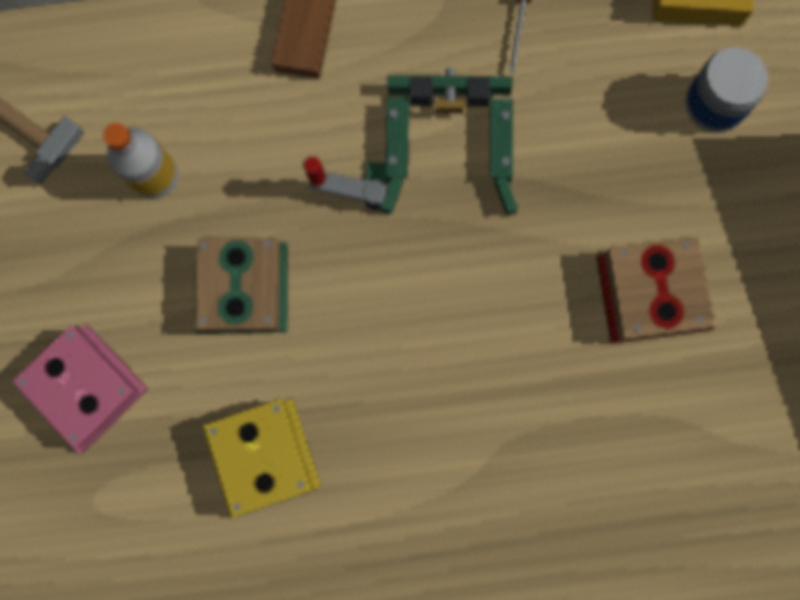

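View pics/side.png

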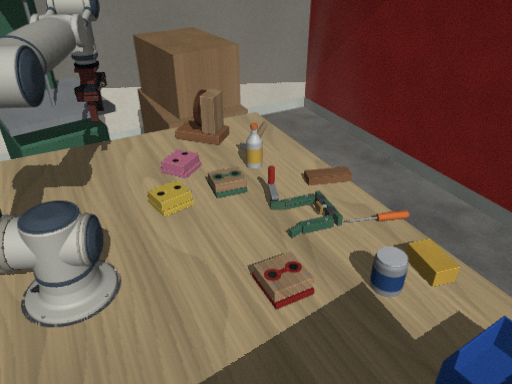

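The top crop shows the candidates for the green sled: wooden with green flange and discs at crop (238,285), red-flanged at (657,290), pink at (80,388), yellow at (262,458). The one at (238,285) fits, with its pale wooden body and green flange and discs. The dock mouth opens towards the robot, with the latch open to the left. I'll measure with depth and check an enlarged crop.

```bash
cat >> h.py <<'E'
def cloud(c,p,d,m):
    v,u=np.mgrid[0:384,0:512]
    q=cv2.undistortPoints(np.stack([u,v],-1).reshape(-1,1,2).astype(float),K(m),np.array(m["distortion"],float)).reshape(384,512,2)
    X=np.dstack([q[...,0]*d,q[...,1]*d,d])
    return (X-np.array(m["t"]))@np.array(m["R"])   # R^T(X-t)
def rect(P):
    (c,s,a)=cv2.minAreaRect(P[:,:2].astype(np.float32)); a=(a+45)%90-45
    return np.round(c,1),np.round(s,1),round(a,2)
def sled_fit(W,c0,r=75):
    n=np.hypot(W[...,0]-c0[0],W[...,1]-c0[1])<r
    P=W[n&(W[...,2]>44)&(W[...,2]<56)]
    return rect(P)+(len(P),)
E
python3 - <<'E'
from h import *
for c in("top","side"):
    z=np.load(c+".npz");m=camera_model(c);W=cloud(c,z["p"],z["d"],m)
    print(c,"green",sled_fit(W,(542,272)),"red",sled_fit(W,(475,-222)))
    hsv=cv2.cvtColor(z["p"],cv2.COLOR_RGB2HSV)
    g=(hsv[...,0]>60)&(hsv[...,0]<90)&(hsv[...,1]>90)
    A=W[g&(W[...,0]>590)&(W[...,1]<120)&(W[...,1]>-130)&(abs(W[...,2]-28)<4)]
    print("railtops",len(A),A.min(0).round(),A.max(0).round())
    for s in(1,-1):
        B=A[(A[:,1]*s>-15*s+0)&(A[:,0]>665)&(A[:,0]<725)]
        B=B[abs(B[:,1]+12)>40]
        l=cv2.fitLine(B[:,:2].astype(np.float32),cv2.DIST_HUBER,0,.01,.01).ravel()
        print(s,len(B),np.degrees(np.arctan(l[1]/l[0])),l[2:],B.min(0).round(),B.max(0).round())
    R=W[((hsv[...,0]<8)|(hsv[...,0]>172))&(hsv[...,1]>150)&(abs(W[...,0]-655)<40)&(abs(W[...,1]-160)<40)&(W[...,2]>45)]
    print("knob",len(R),R.mean(0).round(1),R.min(0).round(),R.max(0).round())
p=np.load("top.npz")["p"]
save("pics/crop1.png",cv2.resize(p[105:235,140:310],(780,596),interpolation=cv2.INTER_CUBIC))
E
```

```text
top green (array([543.4, 266.3]), array([ 92.9, 111.2]), -5.98, 1321) red (array([ 475.6, -230.2]), array([111.4, 108.8]), 0.09, 1531)
railtops 517 [594. -89.  24.] [777.  83.  32.]
1 123 -6.72169 [698.09534   57.005642] [665.  46.  24.] [725.  75.  32.]
-1 120 -1.3117386 [693.3613  -69.45271] [666. -85.  24.] [725. -57.  32.]
knob 71 [653.6 157.   93.7] [647. 148.  57.] [666. 166. 111.]
side green (array([540.4, 268.1]), array([101.3, 111.3]), -4.81, 492) red (array([ 473. , -230.6]), array([114.5, 111.3]), -0.49, 1426)
railtops 214 [593. -93.  24.] [758.  81.  32.]
1 50 -5.3442926 [703.54456   46.751347] [672.  39.  24.] [725.  61.  32.]
-1 55 -23.09291 [684.33356 -77.44405] [665. -89.  24.] [720. -58.  32.]
knob 103 [653.  153.3  81.3] [645. 144.  48.] [665. 165. 110.]
```

View pics/crop1.png

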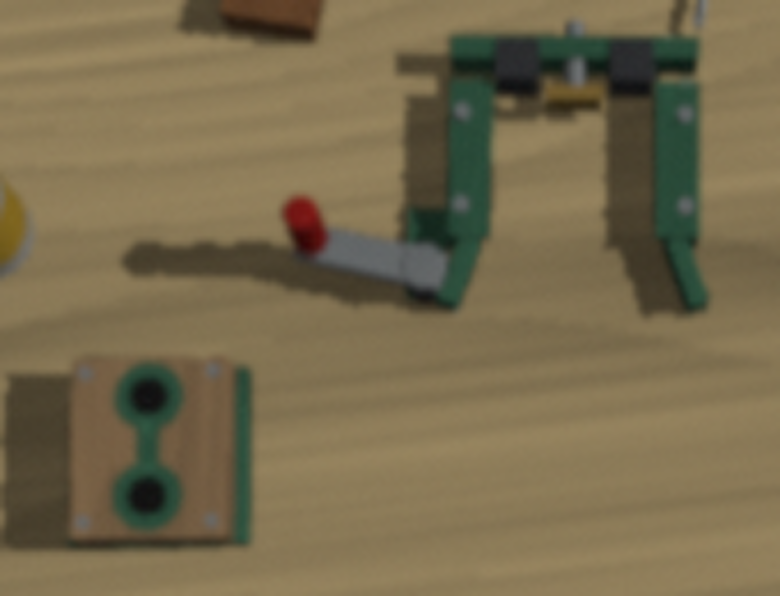

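Crop confirms it: wooden body with green flange and discs at crop (155,450). It is the only one that fits. Next I'll get the dock yaw from the rail screws and back bar.

```bash
python3 - <<'E'
from h import *
m=camera_model("top")
f=lambda u,v,z:atz(m,(u/4.588+139.6,v/4.588+104.6),z)[:2]
L1,L2,R1,R2=f(461,110,28),f(460,203,28),f(684,112,28),f(685,204,28)
print("screws",L1,L2,R1,R2, "yaw from lr",np.degrees(np.arctan2(*( (L1+L2-R1-R2)*[-1,1]))), "mid",(L1+L2+R1+R2)/4)
for a,b in((L1,L2),(R1,R2)): print(np.degrees(np.arctan2((a-b)[1],(a-b)[0])))
b1,b2=f(450,37,28),f(697,39,28);print("bar back",b1,b2,np.degrees(np.arctan2(-(b1-b2)[0],(b1-b2)[1])))
# rail inner/outer edges
for n,u,v in(("LoutF",449,235),("LinF",487,235),("RinF",656,238),("RoutF",698,238),("LoutB",453,85),("LinB",491,82),("RinB",656,85),("RoutB",697,85),("gL tip",447,305),("gR tip",697,308)):
    print(n,f(u,v,28).round(1))
print("arm pivot",f(428,268,44),"arm end",f(310,240,44),"knobtop",f(299,211,106),"knob bottom",f(315,243,44))
for u,v in((148,395),(147,496)):print("disc",f(u,v,50))
for u,v in((78,359),(234,362),(232,540),(70,538)):print("body corner",f(u,v,50))
print("flange -y",f(250,368,17),f(248,542,17))
E
```

```text
screws [735.75967175  58.11460042] [675.58856341  65.8136478 ] [717.08731963 -80.03070959] [657.58587468 -72.1496953 ] yaw from lr -7.566210206597633 mid [696.50535737  -7.06303917]
-7.291522022148898
-7.544955727783543
bar back [784.91228021  59.33042747] [764.20520623 -95.07776006] -7.63813970538979
LoutF [656.   74.9]
LinF [653.1  51.7]
RinF [638.2 -51.3]
RoutF [635. -77.]
LoutB [752.8  61.2]
LinB [751.8  37.3]
RinB [737.  -65.1]
RoutB [733.8 -90.7]
gL tip [612.   81.3]
gR tip [591.  -70.1]
arm pivot [632.29354716  89.83023506] arm end [658.83014235 159.02333034] knobtop [658.38660873 158.66174127] knob bottom [656.56162183 156.1953112 ]
disc [573.89746753 264.20152033]
disc [513.36985593 270.01972109]
body corner [601.09819006 304.13814092]
body corner [587.50790893 211.30811559]
body corner [481.18018681 222.61107372]
body corner [494.11961899 317.35282436]
flange -y [590.45602405 205.99865157] [483.73406261 217.55122499]
```

```bash
cat >> h.py <<'E'
from scipy.spatial.transform import Rotation as Ro
O=np.array([688.3,-6.5]); yaw=np.radians(-7.5); ux=np.array([np.cos(yaw),np.sin(yaw)]); uy=np.array([-ux[1],ux[0]])
def D2W(x,y,z): return np.array([*(O+x*ux+y*uy),z])
def W2D(p): q=np.array(p[:2])-O; return np.array([q@ux,q@uy])
def plan(x,y,z,ang,s=None):
    """target in dock coords; ang = dock-frame direction of tool y, degrees (mod 180)"""
    s=s or state(); p=np.array(s["tool_pos"]);R=np.array(s["tcp_rot"])
    best=None
    for k in(0,180):
        a=yaw+np.radians(ang+k); Y=np.array([np.cos(a),np.sin(a),0]);Z=np.array([0,0,-1.]);T=np.c_[np.cross(Y,Z),Y,Z]
        r=Ro.from_matrix(R.T@T).as_rotvec(degrees=True)
        if best is None or np.linalg.norm(r)<np.linalg.norm(best): best=r
    return np.round(R.T@(D2W(x,y,z)-p)/250,4),np.round(best/360,4)
def show():
    s=state();print("t",s["t"],"pos",np.round(s["tool_pos"],1),"dock",W2D(s["tool_pos"]).round(1),"F",np.round(s["ft_force"],1),"w",s["gripper_width"],"q",np.round(s["joint_positions"],0))
E
python3 - <<'E'
from h import *
show();print(np.round(state()["tcp_rot"],3))
print(plan(-180,336,120,0),plan(-180,336,27,0),plan(-180,65,27,0))
E
```

```text
t 1.0 pos [201.7 565.1 241.6] dock [-557.1  503.2] F [-0.1  1.  -0.2] w 87.76757174063522 q [ 67.   5.  71.  -0. 104.  -3.]
[[-0.942  0.336  0.   ]
 [ 0.336  0.942  0.   ]
 [-0.     0.    -1.   ]]
(array([-1.6153, -0.3366,  0.4866]), array([0.    , 0.    , 0.2163])) (array([-1.6153, -0.3366,  0.8586]), array([0.    , 0.    , 0.2163])) (array([-1.8432, -1.3964,  0.8586]), array([0.    , 0.    , 0.2163]))
```

>>> send_rows --pt "-0.2 -0.04 0.08 0 0 0.028 0.3" --pt "-0.4 -0.08 0.16 0 0 0.056 0.3" --pt "-0.6 -0.12 0.24 0 0 0.084 0.3" --pt "-0.8 -0.16 0.32 0 0 0.112 0.3" --pt "-0.95 -0.2 0.36 0 0 0.14 0.3" --pt "-0.95 -0.2 0.36 0 0 0.168 0.3" --pt "-0.95 -0.2 0.36 0 0 0.196 0.3" --pt "-0.95 -0.2 0.36 0 0 0.2163 0.3" --pt "-0.95 -0.2 0.36 0 0 0.2163 0.3" --pt "-0.95 -0.2 0.36 0 0 0.2163 0.3"

```text
t: 2.25
tool_pos: [408.5, 438.2, 151.6]
tcp_rot: [[0.128, 0.992, -0.0], [0.992, -0.128, 0.0], [0.0, -0.0, -1.0]]
ft_force: [-0.0, -0.2, 0.5]
gripper_width: 61.1
gripper_force: 0.0
```

```bash
python3 - <<'E'
from h import *
show();print(np.round(state()["tcp_rot"],3))
print(plan(-180,336,120,0),plan(-180,336,27,0),plan(-180,65,27,0))
E
```

```text
t 2.25 pos [408.5 438.2 151.6] dock [-335.4  404.4] F [-0.  -0.2  0.5] w 61.06180677034061 q [44.  5. 80.  0. 95. 51.]
[[ 0.128  0.992 -0.   ]
 [ 0.992 -0.128  0.   ]
 [ 0.    -0.    -1.   ]]
(array([-0.275 ,  0.6211,  0.1266]), array([-0.    , -0.    ,  0.0004])) (array([-0.275 ,  0.6211,  0.4986]), array([-0.    , -0.    ,  0.0004])) (array([-1.359 ,  0.6185,  0.4986]), array([-0.    , -0.    ,  0.0004]))
```

>>> send_rows --pt "-0.13 0.21 0.05 0 0 0 0.3" --pt "-0.26 0.42 0.1 0 0 0 0.3" --pt "-0.26 0.62 0.15 0 0 0 0.3" --pt "-0.26 0.62 0.28 0 0 0 0.3" --pt "-0.26 0.62 0.4 0 0 0 0.3" --pt "-0.26 0.62 0.5 0 0 0 0.3" --pt "-0.26 0.62 0.5 0 0 0 0.3" --pt "-0.3 0.62 0.5 0 0 0 0.3" --pt "-0.33 0.62 0.5 0 0 0 0.3" --pt "-0.35 0.62 0.5 0 0 0 0.3" --pt "-0.37 0.62 0.5 0 0 0 0.3" --pt "-0.4 0.62 0.5 0 0 0 0.3" --pt "-0.43 0.62 0.5 0 0 0 0.3" --pt "-0.47 0.62 0.5 0 0 0 0.3" --pt "-0.51 0.62 0.5 0 0 0 0.3" --pt "-0.55 0.62 0.5 0 0 0 0.3"

```text
t: 4.25
tool_pos: [544.8, 282.8, 28.4]
tcp_rot: [[0.13, 0.992, 0.003], [0.991, -0.13, 0.003], [0.004, 0.002, -1.0]]
ft_force: [0.9, 5.0, 4.5]
gripper_width: 61.4
gripper_force: 2.8
```

```bash
python3 - <<'E'
from h import *
show();print(np.round(state()["tcp_rot"],3))
print(plan(-180,65,27,0))
p,d=camera("top");m=camera_model("top");W=cloud("top",p,d,m);save("pics/t3.png",p[100:300,60:360])
p,d=camera("side");m=camera_model("side");W=cloud("side",p,d,m);
c=D2W(-180,195,0);
f=sled_fit(W,c);print(f,W2D(f[0]))
E
```

```text
t 4.25 pos [544.8 282.8  28.4] dock [-180.   268.1] F [0.9 5.  4.5] w 61.356160054745935 q [24. 11. 86.  0. 83. 32.]
[[ 0.13   0.992  0.003]
 [ 0.991 -0.13   0.003]
 [ 0.004  0.002 -1.   ]]
(array([-8.123e-01, -4.000e-04,  2.400e-03]), array([ 0.0003, -0.0006,  0.0001]))
(array([533.2, 220.9]), array([108.5, 111. ]), -7.41, 560) [-183.45475411  205.20994906]
```

View pics/t3.png

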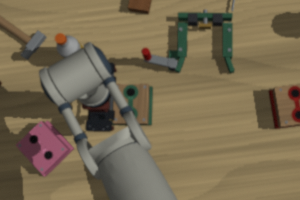

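The push works: the sled sits ahead of the fingers, at crop (130,105), square to the tool. I'll continue.

>>> send_rows --pt "-0.03 0 0 0 0 0 0.3" --pt "-0.08 0 0 0 0 0 0.3" --pt "-0.13 0 0 0 0 0 0.3" --pt "-0.18 0 0 0 0 0 0.3" --pt "-0.23 0 0 0 0 0 0.3" --pt "-0.28 0 0 0 0 0 0.3" --pt "-0.33 0 0 0 0 0 0.3" --pt "-0.38 0 0 0 0 0 0.3" --pt "-0.43 0 0 0 0 0 0.3" --pt "-0.48 0 0 0 0 0 0.3" --pt "-0.53 0 0 0 0 0 0.3" --pt "-0.58 0 0 0 0 0 0.3" --pt "-0.63 0 0 0 0 0 0.3" --pt "-0.68 0 0 0 0 0 0.3" --pt "-0.72 0 0 0 0 0 0.3" --pt "-0.75 0 0 0 0 0 0.3" --pt "-0.775 0 0 0 0 0 0.3" --pt "-0.795 0 0 0 0 0 0.3" --pt "-0.805 0 0 0 0 0 0.3" --pt "-0.805 0 0 0 0 0 0.3"

```text
t: 6.85
tool_pos: [518.4, 83.0, 27.5]
tcp_rot: [[0.13, 0.991, 0.001], [0.991, -0.13, 0.002], [0.002, 0.001, -1.0]]
ft_force: [0.7, 5.5, 4.5]
gripper_width: 61.3
gripper_force: 2.4
```

```bash
python3 - <<'E'
from h import *
show()
p,d=camera("side");m=camera_model("side");W=cloud("side",p,d,m);
f=sled_fit(W,D2W(-180,0,0));print(f,W2D(f[0]))
E
```

```text
t 6.85 pos [518.4  83.   27.5] dock [-180.2   66.5] F [0.7 5.5 4.5] w 61.30207009154671 q [  5.  -3. 100.   0.  82.  13.]
(array([507.,  26.]), array([115.3, 112.1]), -5.59, 790) [-183.99105461    8.55755935]
```

>>> send_rows --pt "0.05 0 0 0 0 0 0.3" --pt "0.1 0 -0.1 0 0 0 0.3" --pt "0.1 0 -0.25 0 0 0 0.3" --pt "0.1 -0.1 -0.45 0 0 -0.028 0.3" --pt "0 -0.2 -0.5 0 0 -0.056 0.3" --pt "-0.1 -0.35 -0.5 0 0 -0.084 0.3" --pt "-0.2 -0.4 -0.5 0 0 -0.112 0.3" --pt "-0.266 -0.4 -0.5 0 0 -0.14 0.3" --pt "-0.266 -0.4 -0.5 0 0 -0.168 0.3" --pt "-0.266 -0.4 -0.5 0 0 -0.196 0.3" --pt "-0.266 -0.4 -0.5 0 0 -0.224 0.3" --pt "-0.266 -0.4 -0.5 0 0 -0.25 0.3" --pt "-0.266 -0.4 -0.5 0 0 -0.25 0.3"

```text
t: 8.52
tool_pos: [409.7, 29.3, 150.9]
tcp_rot: [[-0.991, 0.132, -0.002], [0.132, 0.991, -0.001], [0.002, -0.001, -1.0]]
ft_force: [0.0, 0.3, 0.4]
gripper_width: 61.2
gripper_force: 0.0
```

```bash
python3 - <<'E'
from h import *
show();print(np.round(state()["tcp_rot"],3))
for c in("side","top"):
    p,d=camera(c);m=camera_model(c);W=cloud(c,p,d,m);
    f=sled_fit(W,D2W(-180,0,0));print(c,f,W2D(f[0]))
    for r in landmark_of(c,"sled_green"):print(r["conf"],r["uv"],W2D(atz(m,r["uv"],0)))
save("pics/t4.png",cv2.resize(p[100:300,140:360],(660,600),interpolation=cv2.INTER_CUBIC))
print(plan(-260,0,27,90),plan(-100,0,27,90))
E
```

```text
t 8.525 pos [409.7  29.3 150.9] dock [-280.9   -0.9] F [0.  0.3 0.4] w 61.151717129196676 q [ -1. -25. 106.  -0.  99. -83.]
[[-0.991  0.132 -0.002]
 [ 0.132  0.991 -0.001]
 [ 0.002 -0.001 -1.   ]]
side (array([505.7,  17.9]), array([ 99.3, 110.2]), -7.57, 759) [-184.22267078    0.35717192]
0.81 [170.3, 201.1] [-382.93363122  233.7111343 ]
0.67 [178.7, 170.4] [-316.68081298  430.14533164]
0.62 [247.5, 227.1] [-187.81880412   10.76566687]
0.62 [268.7, 170.3] [-1.95631382e-02  3.15398901e+02]
top (array([551.4,  11.8]), array([90.5, 26.1]), -6.74, 249) [-138.11743084    0.27440525]
0.9 [108.8, 248.9] [-305.24409697  433.31126496]
0.83 [187.2, 275.6] [-375.87605962  210.92408246]
(array([-0.0828,  0.0038,  0.4974]), array([-0.0001, -0.0001, -0.0004])) (array([-0.7228,  0.0053,  0.4969]), array([-0.0001, -0.0001, -0.0004]))
```

View pics/t4.png

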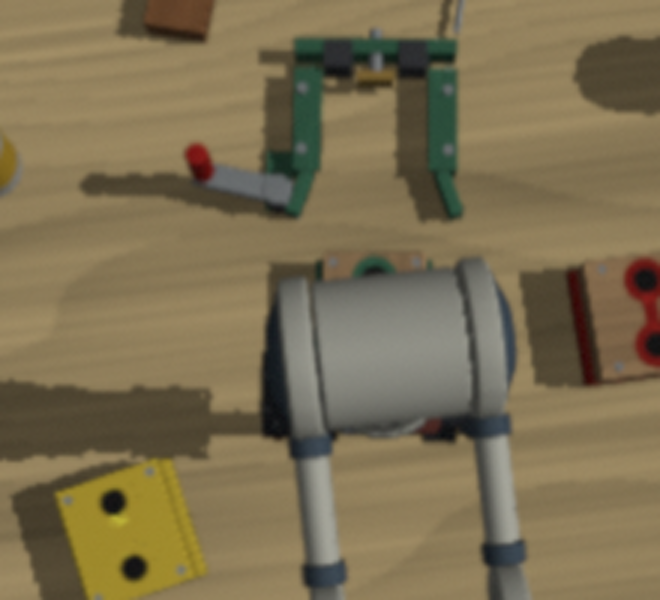

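>>> send_rows --pt "0 0.004 0.12 0 0 0 0.3" --pt "0 0.004 0.25 0 0 0 0.3" --pt "0 0.004 0.38 0 0 0 0.3" --pt "0 0.004 0.48 0 0 0 0.3" --pt "-0.02 0.004 0.5 0 0 0 0.3" --pt "-0.06 0.004 0.5 0 0 0 0.3" --pt "-0.1 0.004 0.5 0 0 0 0.3" --pt "-0.12 0.004 0.5 0 0 0 0.3" --pt "-0.14 0.004 0.5 0 0 0 0.3" --pt "-0.17 0.004 0.5 0 0 0 0.3" --pt "-0.2 0.004 0.5 0 0 0 0.3" --pt "-0.23 0.004 0.5 0 0 0 0.3" --pt "-0.26 0.004 0.5 0 0 0 0.3" --pt "-0.29 0.004 0.5 0 0 0 0.3" --pt "-0.31 0.004 0.5 0 0 0 0.3" --pt "-0.33 0.004 0.5 0 0 0 0.3" --pt "-0.35 0.004 0.5 0 0 0 0.3" --pt "-0.37 0.004 0.5 0 0 0 0.3" --pt "-0.39 0.004 0.5 0 0 0 0.3" --pt "-0.41 0.004 0.5 0 0 0 0.3"

```text
t: 11.22
tool_pos: [511.4, 17.0, 27.2]
tcp_rot: [[-0.991, 0.131, -0.002], [0.131, 0.991, 0.0], [0.002, 0.0, -1.0]]
ft_force: [-6.5, 2.2, 5.5]
gripper_width: 61.3
gripper_force: 3.3
```

```bash
python3 - <<'E'
from h import *
show()
p,d=camera("side");m=camera_model("side");W=cloud("side",p,d,m);
f=sled_fit(W,D2W(-115,0,0));print(f,W2D(f[0]))
save("pics/t5.png",cv2.resize(p[150:300,190:390],(800,600),interpolation=cv2.INTER_CUBIC))
E
```

```text
t 11.225 pos [511.4  17.   27.2] dock [-178.4    0.2] F [-6.5  2.2  5.5] w 61.3177163919153 q [ -2.  -4. 102.   0.  82. -84.]
(array([571.9,  10.6]), array([ 99.9, 119.2]), -8.11, 440) [-117.63617975    1.76045836]
```

View pics/t5.png

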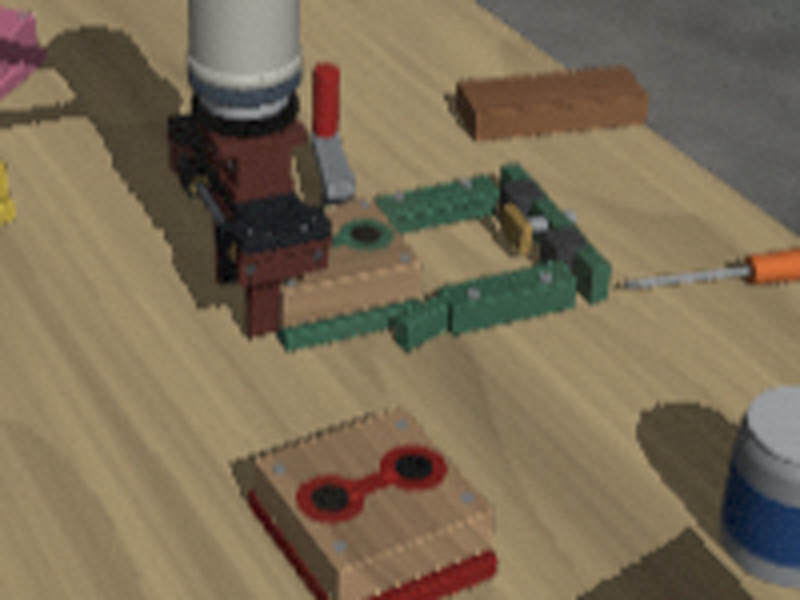

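The sled's nose is between the guides, at about (400,270), and sits straight. I'll continue slowly.

>>> send_rows --pt "-0.02 0 0 0 0 0 0.3" --pt "-0.04 0 0 0 0 0 0.3" --pt "-0.06 0 0 0 0 0 0.3" --pt "-0.08 0 0 0 0 0 0.3" --pt "-0.1 0 0 0 0 0 0.3" --pt "-0.12 0 0 0 0 0 0.3" --pt "-0.14 0 0 0 0 0 0.3" --pt "-0.16 0 0 0 0 0 0.3"

```text
t: 12.28
tool_pos: [551.1, 11.8, 27.1]
tcp_rot: [[-0.991, 0.131, -0.002], [0.131, 0.991, 0.0], [0.002, 0.0, -1.0]]
ft_force: [-6.8, 0.7, 5.1]
gripper_width: 61.1
gripper_force: 3.2
```

```bash
python3 - <<'E'
from h import *
show();print(plan(-85,0,27,90))
E
```

```text
t 12.275 pos [551.1  11.8  27.1] dock [-138.4    0.2] F [-6.8  0.7  5.1] w 61.115949517727806 q [ -2.   2.  96.   0.  82. -85.]
(array([-2.137e-01, -7.000e-04,  1.000e-04]), array([ 0.    , -0.0003, -0.    ]))
```

Inside the rails with no jam. On to just before the ejector plate.

>>> send_rows --pt "-0.02 0 0 0 0 0 0.3" --pt "-0.04 0 0 0 0 0 0.3" --pt "-0.06 0 0 0 0 0 0.3" --pt "-0.08 0 0 0 0 0 0.3" --pt "-0.1 0 0 0 0 0 0.3" --pt "-0.12 0 0 0 0 0 0.3" --pt "-0.14 0 0 0 0 0 0.3" --pt "-0.16 0 0 0 0 0 0.3" --pt "-0.175 0 0 0 0 0 0.3" --pt "-0.19 0 0 0 0 0 0.3" --pt "-0.2 0 0 0 0 0 0.3"

```text
t: 13.65
tool_pos: [600.6, 5.2, 27.1]
tcp_rot: [[-0.991, 0.131, -0.002], [0.131, 0.991, 0.0], [0.002, 0.0, -1.0]]
ft_force: [-6.3, 1.2, 4.1]
gripper_width: 61.7
gripper_force: 3.2
```

>>> send_rows --pt "-0.006 0 0 0 0 0 0.3" --pt "-0.012 0 0 0 0 0 0.3" --pt "-0.018 0 0 0 0 0 0.3" --pt "-0.024 0 0 0 0 0 0.3" --pt "-0.03 0 0 0 0 0 0.3" --pt "-0.036 0 0 0 0 0 0.3"

```text
t: 14.4
tool_pos: [608.9, 4.1, 27.1]
tcp_rot: [[-0.991, 0.131, -0.003], [0.131, 0.991, 0.0], [0.003, -0.0, -1.0]]
ft_force: [-12.4, 1.1, 8.3]
gripper_width: 61.3
gripper_force: 6.4
```

>>> send_rows --pt "-0.006 0 0 0 0 0 0.3" --pt "-0.012 0 0 0 0 0 0.3" --pt "-0.018 0 0 0 0 0 0.3"

```text
t: 14.78
tool_pos: [612.8, 3.6, 27.2]
tcp_rot: [[-0.991, 0.131, -0.005], [0.131, 0.991, 0.001], [0.005, -0.0, -1.0]]
ft_force: [-11.7, 0.7, 8.2]
gripper_width: 61.5
gripper_force: 5.9
```

```bash
python3 - <<'E'
from h import *
show()
E
```

```text
t 14.775 pos [612.8   3.6  27.2] dock [-76.2   0.2] F [-11.7   0.7   8.2] w 61.53828473260659 q [ -3.  11.  86.   0.  83. -85.]
```

>>> send_rows --pt "-0.005 0 0 0 0 0 0.3" --pt "-0.01 0 0 0 0 0 0.3" --pt "-0.015 0 0 0 0 0 0.3" --pt "-0.02 0 0 0 0 0 0.3" --pt "-0.024 0 0 0 0 0 0.3"

```text
t: 15.4
tool_pos: [618.8, 2.8, 27.2]
tcp_rot: [[-0.991, 0.131, -0.005], [0.131, 0.991, 0.001], [0.005, -0.0, -1.0]]
ft_force: [-12.1, 1.4, 7.6]
gripper_width: 61.5
gripper_force: 5.8
```

>>> send_rows --pt "-0.004 0 0 0 0 0 0.3" --pt "-0.008 0 0 0 0 0 0.3"

```text
t: 15.65
tool_pos: [620.8, 2.6, 27.2]
tcp_rot: [[-0.991, 0.131, -0.005], [0.131, 0.991, 0.001], [0.005, -0.0, -1.0]]
ft_force: [-11.5, 0.8, 6.9]
gripper_width: 61.4
gripper_force: 5.8
```

>>> send_rows --pt "-0.004 0 0 0 0 0 0.3" --pt "-0.008 0 0 0 0 0 0.3"

```text
t: 15.9
tool_pos: [622.8, 2.3, 27.2]
tcp_rot: [[-0.991, 0.131, -0.004], [0.131, 0.991, 0.001], [0.005, -0.0, -1.0]]
ft_force: [-11.6, 2.1, 8.0]
gripper_width: 61.6
gripper_force: 5.8
```

```bash
python3 - <<'E'
from h import *
show()
E
```

```text
t 15.9 pos [622.8   2.3  27.2] dock [-66.1   0.2] F [-11.6   2.1   8. ] w 61.64109769272314 q [ -3.  12.  84.   0.  83. -85.]
```

>>> send_rows --pt "-0.003 0 0 0 0 0 0.3" --pt "-0.006 0 0 0 0 0 0.3"

```text
t: 16.15
tool_pos: [622.9, 2.3, 27.2]
tcp_rot: [[-0.991, 0.131, -0.008], [0.131, 0.991, 0.001], [0.008, -0.0, -1.0]]
ft_force: [-19.5, 1.8, 12.5]
gripper_width: 61.4
gripper_force: 9.8
```

>>> send_rows --pt "-0.003 0 0 0 0 0 0.3" --pt "-0.006 0 0 0 0 0 0.3"

```text
t: 16.4
tool_pos: [623.0, 2.3, 27.2]
tcp_rot: [[-0.991, 0.131, -0.012], [0.131, 0.991, 0.001], [0.012, -0.0, -1.0]]
ft_force: [-26.8, 2.8, 15.9]
gripper_width: 61.3
gripper_force: 13.3
```

The sled stalled at dock TCP -66 with the force rising to 27 N, so it's home. I'll back off, lift, and go above the knob.

>>> send_rows --pt "0.01 0 0 0 0 0 0.3" --pt "0.06 0 0 0 0 0 0.3" --pt "0.1 0 -0.15 0 0 0 0.3" --pt "0.1 0 -0.35 0 0 0 0.2" --pt "0.1 0 -0.55 0 0 0 0" --pt "0.1 0.1 -0.7 0 0 0 0" --pt "0.05 0.3 -0.8 0 0 0 0" --pt "0 0.5 -0.8 0 0 0 0" --pt "-0.04 0.636 -0.8 0 0 0 0" --pt "-0.04 0.636 -0.8 0 0 0 0" --pt "-0.04 0.636 -0.8 0 0 0 0"

```text
t: 17.77
tool_pos: [657.9, 157.3, 226.4]
tcp_rot: [[-0.991, 0.131, -0.0], [0.131, 0.991, -0.001], [0.0, -0.001, -1.0]]
ft_force: [-1.0, 0.1, -0.2]
gripper_width: 87.5
gripper_force: 0.0
```

```bash
python3 - <<'E'
from h import *
show()
for c in("wrist","side","top"):
    m=camera_model(c);p,d=camera(c);W=cloud(c,p,d,m)
    hsv=cv2.cvtColor(p,cv2.COLOR_RGB2HSV)
    R=W[((hsv[...,0]<8)|(hsv[...,0]>172))&(hsv[...,1]>150)&(np.hypot(W[...,0]-655,W[...,1]-158)<40)&(W[...,2]>48)&(W[...,2]<112)]
    if len(R):
        T=R[R[:,2]>102]; print(c,len(R),W2D(R.mean(0)[:2]),"top",len(T),W2D(T.mean(0)[:2]) if len(T) else "",R.min(0).round(),R.max(0).round())
    for r in landmark_of(c,"latch_knob")[:2]:print(c,r["conf"],r["uv"],W2D(atz(m,r["uv"],85)))
    f=sled_fit(W,D2W(0,0,0));print(c,"sled",f,W2D(f[0]))
    save(f"pics/k_{c}.png",p)
print(plan(-53,159,85,90))
E
```

```text
t 17.775 pos [657.9 157.3 226.4] dock [-51.5 158.5] F [-1.   0.1 -0.2] w 87.48926804533951 q [ 11.  17.  58.  -0. 104. -72.]
wrist 579 [-57.17965539 159.26084285] top 397 [-54.64140859 159.2814443 ] [645. 149.  53.] [665. 168. 108.]
wrist 0.61 [257.6, 185.9] [-53.03444275 158.43502678]
wrist sled (array([688.1,  -6.1]), array([ 94.4, 111.3]), -7.33, 6630) [-0.25049945  0.37047271]
side 102 [-55.76863669 153.41604401] top 20 [-55.29444028 154.12740158] [645. 147.  48.] [664. 164. 109.]
side 0.74 [270.1, 173.0] [-57.98210179 157.10480634]
side sled (array([687. ,  -5.8]), array([ 99.2, 113. ]), -5.99, 679) [-1.38024665  0.52432735]
top 72 [-55.61622506 157.54676991] top 40 [-52.90411869 158.97747323] [647. 148.  58.] [666. 167. 111.]
top 0.61 [207.7, 149.8] [-42.61445915 154.58798491]
top sled (array([689.5,  -6.1]), array([ 93.4, 109.3]), -7.51, 1227) [1.13752336 0.55320938]
(array([0.0069, 0.0033, 0.5682]), array([ 0.    ,  0.0001, -0.0002]))
```

View pics/k_wrist.png

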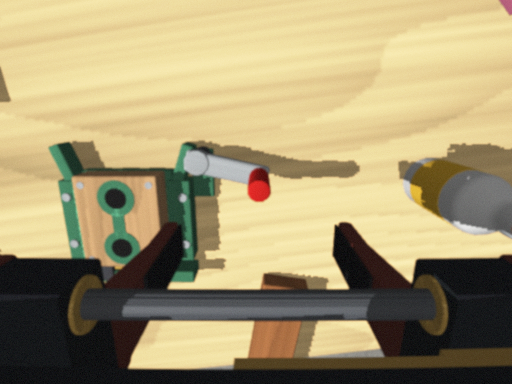

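The wrist view shows the sled seated in the dock (body at about (118,225)), and the knob at (258,185) between the fingers' line. I'll grasp the knob.

>>> send_rows --pt "0.01 0.003 0.15 0 0 0 0" --pt "0.01 0.003 0.3 0 0 0 0" --pt "0.01 0.003 0.45 0 0 0 0" --pt "0.01 0.003 0.566 0 0 0 0.3" --pt "0.01 0.003 0.566 0 0 0 0.6" --pt "0.01 0.003 0.566 0 0 0 0.8" --pt "0.01 0.003 0.566 0 0 0 1" --pt "0.01 0.003 0.566 0 0 0 1" --pt "0.01 0.003 0.566 0 0 0 1" --pt "0.01 0.003 0.566 0 0 0 1"

```text
t: 19.32
tool_pos: [655.7, 158.6, 85.3]
tcp_rot: [[-0.991, 0.131, -0.0], [0.131, 0.991, -0.001], [-0.0, -0.001, -1.0]]
ft_force: [-2.1, -3.9, 5.5]
gripper_width: 21.4
gripper_force: 30.4
```

```bash
python3 - <<'E'
from h import *
show()
s=state();k=W2D(s["tool_pos"])
k0=np.array([-69,91.]);r=k-k0;print(r,np.hypot(*r),np.degrees(np.arctan2(r[1],r[0])))
a0=np.arctan2(r[1],r[0])
for a in list(range(84,276,6)):
    q=k0+70*np.array([np.cos(np.radians(a)),np.sin(np.radians(a))])-k
    print(a,np.round([-q[0]/250,q[1]/250],3),end="; ")
E
```

```text
t 19.325 pos [655.7 158.6  85.3] dock [-53.9 159.4] F [-2.1 -3.9  5.5] w 21.39448416120092 q [ 11.  18.  72.  -0.  90. -72.]
[15.10418253 68.44826986] 70.0949497246236 77.55620787025032
84 [0.031 0.005]; 90 [0.06  0.006]; 96 [0.09  0.005]; 102 [0.119 0.   ]; 108 [ 0.147 -0.007]; 114 [ 0.174 -0.018]; 120 [ 0.2   -0.031]; 126 [ 0.225 -0.047]; 132 [ 0.248 -0.066]; 138 [ 0.268 -0.086]; 144 [ 0.287 -0.109]; 150 [ 0.303 -0.134]; 156 [ 0.316 -0.16 ]; 162 [ 0.327 -0.187]; 168 [ 0.334 -0.216]; 174 [ 0.339 -0.245]; 180 [ 0.34  -0.274]; 186 [ 0.339 -0.303]; 192 [ 0.334 -0.332]; 198 [ 0.327 -0.36 ]; 204 [ 0.316 -0.388]; 210 [ 0.303 -0.414]; 216 [ 0.287 -0.438]; 222 [ 0.268 -0.461]; 228 [ 0.248 -0.482]; 234 [ 0.225 -0.5  ]; 240 [ 0.2   -0.516]; 246 [ 0.174 -0.53 ]; 252 [ 0.147 -0.54 ]; 258 [ 0.119 -0.548]; 264 [ 0.09  -0.552]; 270 [ 0.06  -0.554];
```

Knob gripped, radius 70.1 mm. Now swing it along the arc.

>>> send_rows --pt "0.031 0.005 0 0 0 0 1" --pt "0.06 0.006 0 0 0 0 1" --pt "0.09 0.005 0 0 0 0 1" --pt "0.119 0 0 0 0 0 1" --pt "0.147 -0.007 0 0 0 0 1" --pt "0.174 -0.018 0 0 0 0 1" --pt "0.2 -0.031 0 0 0 0 1" --pt "0.225 -0.047 0 0 0 0 1" --pt "0.248 -0.066 0 0 0 0 1" --pt "0.268 -0.086 0 0 0 0 1" --pt "0.287 -0.109 0 0 0 0 1" --pt "0.303 -0.134 0 0 0 0 1" --pt "0.316 -0.16 0 0 0 0 1" --pt "0.327 -0.187 0 0 0 0 1" --pt "0.334 -0.216 0 0 0 0 1" --pt "0.339 -0.245 0 0 0 0 1" --pt "0.34 -0.274 0 0 0 0 1"

```text
t: 21.45
tool_pos: [549.0, 112.5, 85.3]
tcp_rot: [[-0.992, 0.12, -0.031], [0.12, 0.993, 0.016], [0.033, 0.012, -0.999]]
ft_force: [-62.6, 26.4, 30.4]
gripper_width: 14.9
gripper_force: 43.7
```

```bash
python3 - <<'E'
from h import *
show()
k=W2D(state()["tool_pos"]);k0=np.array([-69,91.])
for a in list(range(186,276,6))+[272,273]:
    q=k0+70*np.array([np.cos(np.radians(a)),np.sin(np.radians(a))])-k
    print(a,np.round([-q[0]/250,q[1]/250],3),end="; ")
E
```

```text
t 21.45 pos [549.  112.5  85.3] dock [-153.6   99.8] F [-62.6  26.4  30.4] w 14.862016351269297 q [  7.   2.  90.   1.  90. -76.]
186 [-0.06  -0.065]; 192 [-0.065 -0.094]; 198 [-0.072 -0.122]; 204 [-0.083 -0.149]; 210 [-0.096 -0.175]; 216 [-0.112 -0.2  ]; 222 [-0.13  -0.223]; 228 [-0.151 -0.243]; 234 [-0.174 -0.262]; 240 [-0.199 -0.278]; 246 [-0.225 -0.291]; 252 [-0.252 -0.302]; 258 [-0.28  -0.309]; 264 [-0.309 -0.314]; 270 [-0.339 -0.315]; 272 [-0.348 -0.315]; 273 [-0.353 -0.315];
```

The grip slipped off the knob's edge (14.9 mm opening, 62 N wedge force). Release and look.

>>> send_rows --pt "0 0 0 0 0 0 0.6" --pt "0 0 0 0 0 0 0.4" --pt "0 0 0 0 0 0 0.4"

```text
t: 21.82
tool_pos: [562.6, 102.2, 85.3]
tcp_rot: [[-0.991, 0.131, 0.001], [0.131, 0.991, -0.0], [-0.001, -0.0, -1.0]]
ft_force: [0.0, 0.4, -0.6]
gripper_width: 41.2
gripper_force: 0.0
```

```bash
python3 - <<'E'
from h import *
show();print(np.round(state()["tcp_rot"],3))
for c in("side","wrist"):
    m=camera_model(c);p,d=camera(c);W=cloud(c,p,d,m)
    hsv=cv2.cvtColor(p,cv2.COLOR_RGB2HSV)
    R=W[((hsv[...,0]<8)|(hsv[...,0]>172))&(hsv[...,1]>150)&(np.hypot(W[...,0]-600,W[...,1]-110)<120)&(W[...,2]>48)&(W[...,2]<112)]
    if len(R): print(c,len(R),W2D(np.median(R,0)[:2]),R.min(0).round(),R.max(0).round())
    f=sled_fit(W,D2W(0,0,0));print(c,"sled",f,W2D(f[0]))
    if c=="side":save("pics/s6.png",cv2.resize(p[130:280,200:400],(800,600),interpolation=cv2.INTER_CUBIC))
E
```

```text
t 21.825 pos [562.6 102.2  85.3] dock [-138.8   91.4] F [ 0.   0.4 -0.6] w 41.16488313305731 q [  7.   2.  89.  -0.  88. -76.]
[[-0.991  0.131  0.001]
 [ 0.131  0.991 -0.   ]
 [-0.001 -0.    -1.   ]]
side 52 [-147.00636474   92.44722398] [547.  76.  48.] [561. 112. 109.]
side sled (array([688.,  -6.]), array([ 99.4, 112.2]), -7.68, 677) [-0.36269655  0.45656457]
wrist 2821 [-146.56220856   95.41544229] [547.  72.  49.] [570. 136. 112.]
wrist sled (array([650.2,  44.1]), array([ 5.4, 21.7]), -8.38, 135) [-44.37867454  45.19406206]
```

View pics/s6.png

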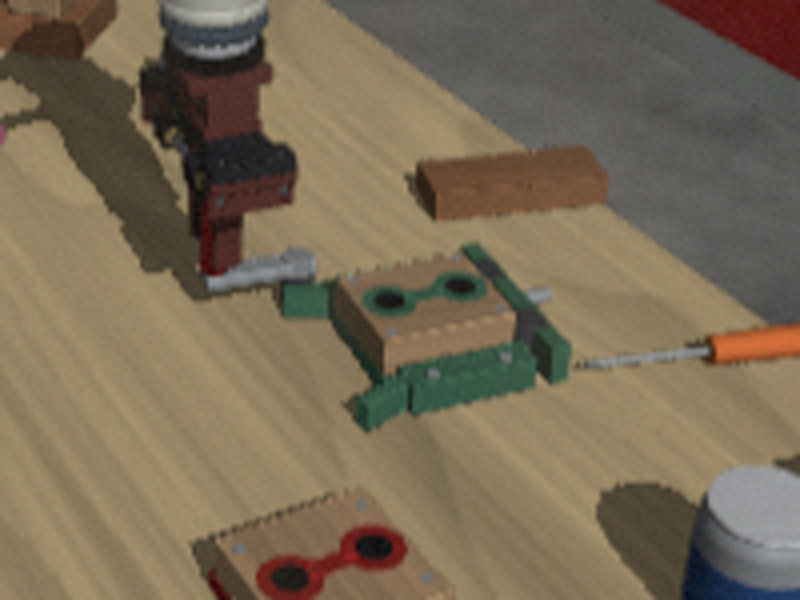

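The sled is still home, and the latch points along dock -x with the knob between the fingers at dock (-140,92). The knob had rolled in the tight grip. I'll continue with a loose cage.

>>> send_rows --pt "0 -0.01 0 0 0 0 0.65" --pt "0 -0.02 0 0 0 0 0.65" --pt "0 -0.05 0 0 0 0 0.65" --pt "-0.005 -0.078 0 0 0 0 0.65" --pt "-0.013 -0.106 0 0 0 0 0.65" --pt "-0.023 -0.134 0 0 0 0 0.65" --pt "-0.037 -0.16 0 0 0 0 0.65" --pt "-0.053 -0.184 0 0 0 0 0.65" --pt "-0.071 -0.207 0 0 0 0 0.65" --pt "-0.092 -0.228 0 0 0 0 0.65"

```text
t: 23.18
tool_pos: [578.1, 42.3, 85.1]
tcp_rot: [[-0.991, 0.131, 0.0], [0.131, 0.991, -0.0], [-0.0, -0.0, -1.0]]
ft_force: [-1.3, 3.6, 0.7]
gripper_width: 30.6
gripper_force: 1.3
```

>>> send_rows --pt "0 -0.015 0 0 0 0 0.65" --pt "0 -0.015 -0.1 0 0 0 0.6" --pt "0 -0.015 -0.25 0 0 0 0.65" --pt "0 -0.015 -0.3 0 0 0 1" --pt "0.1 -0.015 -0.3 0 0 0 1" --pt "0.3 0 -0.3 0 0 0 1" --pt "0.4 0 -0.3 0 0 0 1" --pt "0.4 0 -0.3 0 0 0 1"

```text
t: 24.18
tool_pos: [478.1, 55.5, 159.9]
tcp_rot: [[-0.991, 0.131, 0.001], [0.131, 0.991, -0.001], [-0.001, -0.001, -1.0]]
ft_force: [0.2, 0.4, -0.1]
gripper_width: 0.4
gripper_force: 0.0
```

```bash
python3 - <<'E'
from h import *
show()
for c in("wrist","top","side"):
    m=camera_model(c);p,d=camera(c);W=cloud(c,p,d,m)
    hsv=cv2.cvtColor(p,cv2.COLOR_RGB2HSV)
    R=W[((hsv[...,0]<8)|(hsv[...,0]>172))&(hsv[...,1]>150)&(np.hypot(W[...,0]-600,W[...,1]-60)<70)&(W[...,2]>70)&(W[...,2]<112)]
    if len(R): print(c,len(R),W2D(np.median(R,0)[:2]),R.min(0).round(),R.max(0).round())
    for r in landmark_of(c,"latch_knob")[:2]:print(c,r["conf"],r["uv"],W2D(atz(m,r["uv"],85)))
    save(f"pics/m_{c}.png",p)
E
```

```text
t 24.175 pos [478.1  55.5 159.9] dock [-216.5   34. ] F [ 0.2  0.4 -0.1] w 0.44681015149705083 q [  3. -13.  97.  -0.  97. -80.]
wrist 232 [-115.43297599   34.24750333] [570.  37.  94.] [590.  46. 107.]
wrist 0.71 [260.8, 324.5] [-112.13361406   36.90752211]
side 86 [-115.53952725   29.70862796] [571.  32.  71.] [589.  52. 109.]
side 0.76 [269.6, 192.9] [-104.01497542   44.07822702]
```

View pics/m_wrist.png

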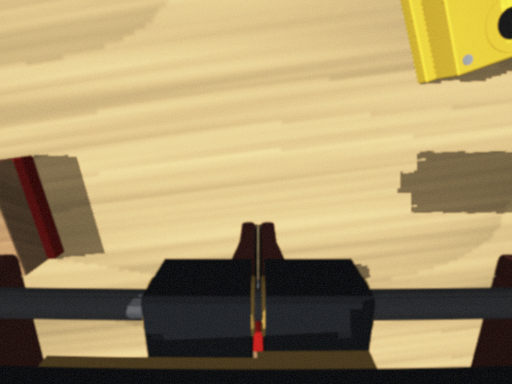

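The knob is at dock (-114,36), latch at about 230°. The wrist view shows the closed fingers clear of it. I'll push it from behind with closed fingers.

>>> send_rows --pt "-0.15 0.02 0 0 0 0 1" --pt "-0.25 0.02 0.1 0 0 0 1" --pt "-0.26 0.02 0.2 0 0 0 1" --pt "-0.26 0.02 0.3 0 0 0 1" --pt "-0.28 0.02 0.3 0 0 0 1" --pt "-0.31 0.016 0.3 0 0 0 1" --pt "-0.326 0.014 0.3 0 0 0 1" --pt "-0.35 -0.004 0.3 0 0 0 1" --pt "-0.375 -0.019 0.3 0 0 0 1" --pt "-0.401 -0.032 0.3 0 0 0 1" --pt "-0.429 -0.041 0.3 0 0 0 1" --pt "-0.457 -0.048 0.3 0 0 0 1" --pt "-0.475 -0.05 0.3 0 0 0 1"

```text
t: 26.1
tool_pos: [595.0, 27.3, 85.0]
tcp_rot: [[-0.991, 0.131, -0.0], [0.131, 0.991, -0.0], [0.0, -0.0, -1.0]]
ft_force: [-3.7, -2.2, -0.8]
gripper_width: 0.4
gripper_force: 1.7
```

>>> send_rows --pt "-0.008 0 0 0 0 0 1" --pt "-0.016 0 0 0 0 0 1" --pt "-0.024 0 0 0 0 0 1"

```text
t: 26.48
tool_pos: [600.7, 27.0, 84.9]
tcp_rot: [[-0.991, 0.131, -0.0], [0.131, 0.991, -0.0], [0.0, -0.0, -1.0]]
ft_force: [-3.2, -2.2, -0.4]
gripper_width: 0.6
gripper_force: 1.8
```

>>> send_rows --pt "-0.005 0 0 0 0 0 1" --pt "-0.01 0 0 0 0 0 1"

```text
t: 26.72
tool_pos: [601.7, 26.8, 84.9]
tcp_rot: [[-0.991, 0.131, -0.004], [0.131, 0.991, 0.0], [0.004, -0.0, -1.0]]
ft_force: [-12.5, -2.3, 4.2]
gripper_width: 0.5
gripper_force: 6.5
```

```bash
python3 - <<'E'
from h import *
show()
E
```

```text
t 26.725 pos [601.7  26.8  84.9] dock [-90.2  21.7] F [-12.5  -2.3   4.2] w 0.48944551805585196 q [ -1.   7.  84.   0.  89. -83.]
```

>>> send_rows --pt "-0.004 0 0 0 0 0 1" --pt "-0.004 0 0 0 0 0 1"

```text
t: 26.98
tool_pos: [601.7, 26.8, 84.9]
tcp_rot: [[-0.991, 0.13, -0.006], [0.13, 0.991, 0.0], [0.006, -0.001, -1.0]]
ft_force: [-14.4, -2.2, 4.1]
gripper_width: 0.7
gripper_force: 7.4
```

>>> send_rows --pt "0.03 0 0 0 0 0 1" --pt "0.12 0 0 0 0 0 1" --pt "0.2 0 -0.1 0 0 0 1" --pt "0.4 0 -0.3 0 0 0 1" --pt "0.6 0 -0.5 0 0 0 1" --pt "0.6 0 -0.5 0 0 0 1"

```text
t: 27.72
tool_pos: [455.7, 47.1, 214.8]
tcp_rot: [[-0.992, 0.129, 0.01], [0.129, 0.992, 0.001], [-0.009, 0.003, -1.0]]
ft_force: [0.6, -0.6, -0.3]
gripper_width: 0.5
gripper_force: 0.0
```

```bash
python3 - <<'E'
from h import *
show()
for c in("side","top"):
    m=camera_model(c);p,d=camera(c);W=cloud(c,p,d,m)
    hsv=cv2.cvtColor(p,cv2.COLOR_RGB2HSV)
    R=W[((hsv[...,0]<8)|(hsv[...,0]>172))&(hsv[...,1]>150)&(np.hypot(W[...,0]-622,W[...,1]-23)<40)&(W[...,2]>60)&(W[...,2]<112)]
    if len(R): print(c,len(R),W2D(np.median(R,0)[:2]),R.min(0).round(),R.max(0).round())
    f=sled_fit(W,D2W(0,0,0));print(c,"sled",f,W2D(f[0]))
    print(c,"red",sled_fit(W,(475,-230)))
save("pics/end.png",cv2.resize(p[100:235,170:350],(800,600),interpolation=cv2.INTER_CUBIC))
E
```

```text
t 27.725 pos [455.7  47.1 214.8] dock [-237.6   22.8] F [ 0.6 -0.6 -0.3] w 0.47809172461438415 q [  2. -18.  94.   0. 103. -81.]
side 98 [-72.72146354  14.6957111 ] [612.  11.  60.] [630.  28. 109.]
side sled (array([679.6,  -5.2]), array([ 96.9, 127.2]), -6.42, 681) [-8.79525434  0.15330045]
side red (array([ 472.3, -230.1]), array([112.8, 115.8]), 0.16, 1458)
top 22 [-64.53794628  22.43018261] [624.  15. 104.] [632.  31. 111.]
top sled (array([692.6,  -7. ]), array([ 93.5, 113.4]), -6.92, 1128) [4.328476  0.0655402]
top red (array([ 475.4, -230.5]), array([109.4, 110.8]), -0.18, 1566)
```

View pics/end.png

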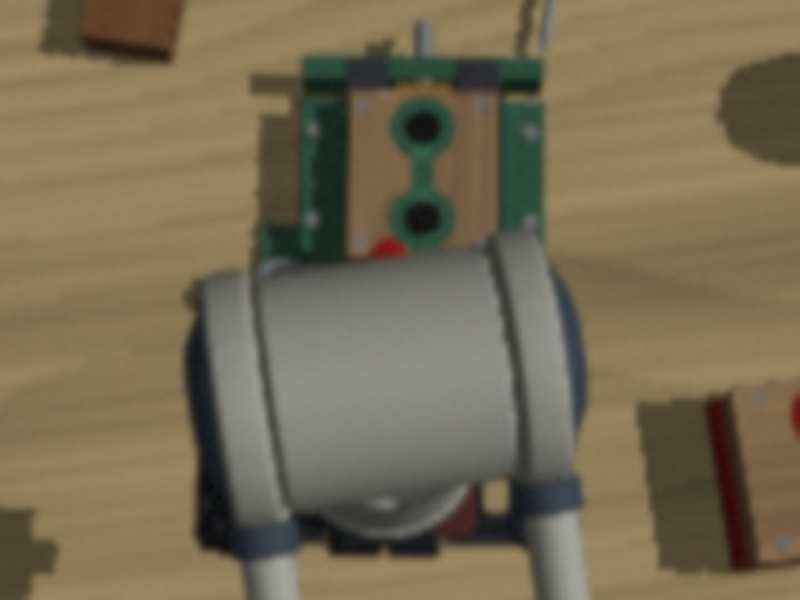

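The sled is against the end stops at (420,75), and the latch knob at (388,250) lies just behind its rear edge, hard on its stop. The robot is clear, so I'm handing in.

```bash
python3 -c "
from bench import *
print(finish_job())"
```

```text
the job is handed in; nothing more can be done
None
```

The green sled is home against the end stops, the latch is closed behind it on its stop, and the job was handed in at about 28 s with the robot clear of everything. During the latch swing the knob slipped in my grip and the wrist force read 62 N (limit 120); I let go and finished the swing by pushing the knob.

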